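Set up the colour-comparison stand

ROBOT

A 6-joint arm with a two-finger parallel gripper is mounted at the origin on the work surface. World frame = base frame: x ahead of the robot, y to its left, z up, the work surface at z = 0. Lengths are in m, angles in rad, forces in N, time in s.
With the tool pointing down it reaches from about 0.3 to 0.775 m from the base axis. Payload 14.6 kg.
Tool frame: the origin (TCP) lies midway between the tips of the shut fingers; the grasp point (between the pads) lies 19 mm behind it (arm.pinch_z is the distance from the TCP to the grasp point, in m); z points along the fingers, y is the line along which they close (so a half turn about z gives the same grasp; the last joint's range is limited). The gripper opens to 94 mm and grips with 3 to 60 N. Pads are 16 mm wide; open, the fingers measure 119 mm over their backs; the gripper's body (75 mm by 177 mm) begins 78 mm behind the grasp point.
Start: joints at [1.073, 0.3, 1.521, -0, 1.321, -0.067], TCP at [0.23, 0.5, 0.205] pointing down, gripper open.
Joint ranges: [-3.03, 3.03], [-0.79, 2.21], [0.23, 2.52], [-1.04, 4.18], [0, 3.07], [-2.55, 2.55]. Speed limits (rad/s): [2.22, 2.22, 2.57, 3.14, 3.14, 3.14].

INTERFACE

Orientations are given as a rotation vector (axis times angle).
In Python, from rig import telemetry, viewer, workorder, arm gives the robot as it stands.
- The arm moves only by the tool play_rows, never from a script. Its arguments are lists of equal length, an entry for each row: "xyz": the shift along the world's x, y, z in mm, a list of three; "turn": the turn about the world's z in degrees; "grip": the closure, from 0 (fully open) to 1 (shut). In form: {"xyz": [[x, y, z], ...], "turn": [turn, ...], "grip": [grip, ...]}. A call has 1 to 5 rows; each row shifts and turns the commanded pose from where the row before left it; what a row does not reach is not made up. A row lasts 1/8 s, in which the tool goes at most 62.5 mm and 10.7 degrees, less where a joint would pass 70% of its speed; a pose out of reach is approached as far as the arm can. A call with a gripper value outside its range is refused whole. The fingers move at their own pace and stop on an object; "force" is the grip in N (left out, the last holds). Time passes only in rows, so rows that do not move let the fingers close. It gives the time, the measured TCP pose, the force, the opening and the grip force at its end, in the units of the state.
- telemetry.read_state(): the state, without advancing time (a new reading comes with each control period).
- viewer.get_image(name): name is "side" or "top"; returns a dict with "pixels" (400x640x3 uint8, blue, green, red), "depth" (400x640 float32, m along the optical axis (not along the pixel's ray), 0 where there is no reading), "K" (3x3 intrinsics, pixels), "k1" (the pictures are not rectified: a ray, as slopes to the right and down, at radius r is drawn at 1 + k1 r^2 times it, then the intrinsics apply), "R" (3x3) and "t" (3): a world point X has camera coordinates R X + t. Camera axes: x right, y down, z forward; pixel columns grow to the right and rows downward; lengths in m; the calibration is good to about 2 mm. A picture is of the moment at which its call begins.
- workorder.hand_in(): hands the job in; it is judged then, once.
Trained networks look in the newest picture that a camera, given by its name, has taken for a name from the list of things; names that differ only in an ending like _2 or _b are one class to them, and where a whole thing is asked for, a point or a joint stands for the part that bears it (a point fixed in the world has none). Each returns a list of dicts, best first, with "score" (0 to 1); they miss things now and then, are a little off and sometimes report something else, mostly with a low value. They report only what shows in the picture. A call takes as long as a camera call. They do not tell look-alikes from the thing itself.
- viewer.masks_of(thing, camera): "region" (400x640 bool, what is visible of it) and "rect" ([left, top, right, bottom] in pixels, round what is visible of it).
The state is a dict: "time": time; "qpos": joint angles; "joint_velocities": joint speeds; "tau": joint torques, N m; "position": TCP position; "ee_rot": TCP orientation; "wrist_force": force on the tool from outside, world axes, zero at the start; "torque": the same for the moment, N m; "opening": opening from 0.0 (shut) to 1.0 (fully open); "finger_force": force on a finger pad.
Only numpy, scipy, OpenCV 4.12 (cv2) and the standard library are available. Lean on these libraries where they do the work, as an engineer would, in place of code of your own. Each camera call takes 0.05 s, during which the arm holds its last target. There are 200 camera calls.

TASK

Set up the stand for a colour reading. First tip the white tile up on its far short edge, sliding that edge along the stand against the grey backrest without lifting the tile clear of the stand, and leave it leaning flat on the backrest on its own. Then fold the blue shade up by its yellow tab until, let go, it stays in line with the red pointer; leave the pointer and everything else where it is.

Things in the scene. Friction and masses are not known exactly. Their poses are not given: they have to be found in the camera images.
- stand: Colour-comparison stand, fixed to the bench: grey base plate 240 mm (x) by 200 mm (y, from -88 to +112 mm), its upper face at z = 6 mm. Origin: under the base on the bench. Its x axis runs along the shade's hinge; its +y points from the hinge to the backrest.
- backrest: Grey fence on the stand, 150 mm long (its x), 55 mm high (its z), 6 mm thick, leaning back 12 degrees from upright (away from the hinge). Origin: middle of the foot of its front face, on the base plate's upper face, 80 mm in +y from the stand's origin. Its y is the face's normal, pointing away from the hinge into the fence; the front face is y = 0.
- tile_mid (a point): Centre of the loose white tile, 50 (x) by 110 (y) by 12 mm (z), 170 g, lying coloured face down on the base, nearly square, its +y edge 5 to 25 mm from the backrest's foot. Two round black studs, 58 mm over their ends, stand out of its long sides 40 mm in -y and 1.5 mm up from the centre; pinched there it turns in the grip, but stiffly. Tipped up, its centre is 6 mm before the backrest's face and 55 mm up it.
- tile_foot (a point): Middle of the tile's +y end face (nearest the backrest), 55 mm from the centre, half-way through the thickness: the end that stays down on the stand.
- tile: The same tile; its origin is the centre of its underside as it lies, 6 mm below tile_mid.
- shade_hinge (a point): Middle of the shade's hinge axis, 75 mm in -y from the stand's origin and 20 mm above the bench; axes as the stand's. The shade turns about x through this point.
- shade_tab (a point): Grip point of the shade, on its yellow tab 124 mm from the hinge axis. The blue panel is 150 mm along the hinge, 4 mm thick, and ends 95 mm from it; the tab (20 mm wide, 10 mm thick) reaches from its middle out to 137 mm, with round studs on both sides at the grip point, 28 mm over their ends. Site -y points from hinge to tab. At the start it is folded down away from the backrest, 10 to 35 degrees up.
- shade_leaf (a joint): Stiff friction hinge (rad): 0 = shade level, away from the backrest; pi/2 upright; more = over the tile; up to 2.5. Turns at 3 N at the tab, stays where left. The panel is springy on it (2 N m/rad): it gives some 11 degrees before the hinge follows, springs back when let go, and sags by its hidden weight up to 5 degrees more. Its true angle is that of shade_tab about the hinge.
- pointer (a joint): Angle of the red pointer (rad), counted as shade_leaf: the angle at which the shade must stay. Differs from run to run, 60 to 115 degrees.
- pointer_tip (a point): Tip of the red pointer, a 6 mm bar reaching 100 mm from the hinge axis, 115 mm in +x from the middle of the hinge, beside a white scale. The point's -y axis points from the hinge along the pointer. The pointer is not to be moved.
- jar_a: Bystander, leave alone: clear sample jar, 52 mm across, 75 mm tall, behind the backrest. Origin: centre of its underside.
- jar_b: Bystander, leave alone: a second such jar, behind the backrest. Origin: centre of its underside.
- cap: Bystander, leave alone: white round cap lying flat, 60 mm across, 14 mm tall, beside the stand on the pointer's side. Origin: centre of its underside.
- flask: Bystander, leave alone: glass conical flask, 84 mm across, 140 mm tall, to the left. Origin: centre of its underside.
- wash_bottle: Bystander, leave alone: white bottle, 68 mm across, 170 mm tall, beyond the stand. Origin: centre of its underside.
- soap: Bystander, leave alone: blue bottle, 84 mm across, 210 mm tall, to the right. Origin: centre of its underside.
- beaker: Bystander, leave alone: glass beaker, 72 mm across, 90 mm tall, to the left. Origin: centre of its underside.
Not all that is in view belongs to the job. Of the things like the tile, leave any that is orange or pink; of the rest the smaller one is meant.

How it is judged:
On the way, in this order (a step that is already met when the one before it is completed fails the run):
1. the tile leans flat on the backrest, let go (angle between the z axis of tile_mid and the y axis of backrest, either way round below 0.14 rad and y of tile_mid in the frame of backrest between -0.012 and 0 m and z of tile_mid in the frame of backrest between 0.047 and 0.066 m and x of tile_mid in the frame of backrest between -0.045 and 0.045 m and linear speed of tile below 0.01 m/s and contact force between each of the fingers, the arm and tile below 0.05 N), for 0.3 s.
2. the shade, let go, stays in line with the pointer (angle between the y axis of shade_tab and the y axis of pointer_tip, either way round below 0.07 rad and velocity of joint shade_leaf between -0.05 and 0.05 rad/s and contact force between each of the fingers, the arm and stand below 0.05 N), for 0.3 s.
At the end, for the whole second after the job is handed in: The tile leans at rest on the backrest: within 8 degrees of flush, its centre within 12 mm in front of the face, 47 to 66 mm up it and within 45 mm of its middle; the shade stays within 4 degrees of the pointer's direction (angle between the z axis of tile_mid and the y axis of backrest, either way round below 0.14 rad and y of tile_mid in the frame of backrest between -0.012 and 0 m and z of tile_mid in the frame of backrest between 0.047 and 0.066 m and x of tile_mid in the frame of backrest between -0.045 and 0.045 m and linear speed of tile below 0.01 m/s and angle between the y axis of shade_tab and the y axis of pointer_tip, either way round below 0.07 rad and velocity of joint shade_leaf between -0.05 and 0.05 rad/s); the robot touches nothing.
It fails at once if the tile's foot end is lifted clear (more than 30 mm above the base plate) (height (world z) of tile_foot above 0.042 m).
It fails at once if the pointer is moved (more than 8 mm at its tip) (distance of pointer_tip from where it was at the start of the episode above 0.008 m).
It fails at once if a bystander is pushed away (more than 25 mm) or knocked over (distance of any of jar_a, jar_b, cap, flask, wash_bottle, soap, beaker from where it was at the start of the episode above 0.025 m or angle between any of jar_a, jar_b, cap, flask, wash_bottle, soap, beaker's own z axis and vertical above 0.5 rad).
It also fails if it takes over 72 s, if anything falls off the work surface, if the arm or the gripper's body presses on something with over 40 N, if the wrist force passes 120 N, or if a joint passes its speed limit or range.

## Working session

There is one attempt and no reset: what is moved stays moved. The work goes in short steps, Python scripts to look and compute and a tool call to move; the robot and the scene stay as the last step left them, time stands still between calls to the robot, and variables do not carry over. Pictures are saved under pics/ and viewed, at most 10 in all, crops included, and the job is handed in when it is done.

Besides the shell and the picture viewer there is one more tool, called as a command line: name --pt "numbers of a row" for each row, then --argument value for the rest. play_rows: Moves the arm, as the interface text tells. Its arguments: {"type":"object","properties":{"xyz":{"type":"array","items":{"type":"array","items":{"type":"number"}}},"turn":{"type":"array","items":{"type":"number"}},"grip":{"type":"array","items":{"type":"number"}},"force":{"type":"number"}},"required":["xyz","turn","grip"]}

```bash
mkdir -p pics
cat > h.py <<'E'
import numpy as np, cv2
from rig import telemetry, viewer, workorder, arm
def pts(im, uv, d=None):
    uv=np.atleast_2d(np.array(uv,float)); K=im["K"]; 
    s=np.c_[(uv[:,0]-K[0,2])/K[0,0],(uv[:,1]-K[1,2])/K[1,1]]; u=s.copy()
    for _ in range(10): u=s/(1+im["k1"]*(u**2).sum(1,keepdims=True))
    if d is None: d=im["depth"][uv[:,1].astype(int),uv[:,0].astype(int)]
    c=np.c_[u,np.ones(len(u))]*np.asarray(d).reshape(-1,1)
    return (c-np.asarray(im["t"]).ravel())@im["R"]
def mpts(im,reg):
    v,u=np.nonzero(reg&(im["depth"]>0)); return pts(im,np.c_[u,v])
def cloud(im): 
    v,u=np.mgrid[0:400,0:640]; return pts(im,np.c_[u.ravel(),v.ravel()]).reshape(400,640,3)
E
python3 - <<'E'
from h import *
for c in ("side","top"):
    im=viewer.get_image(c); cv2.imwrite(f"pics/{c}0.png",im["pixels"]); print(c,im["R"].round(2).tolist(),im["t"])
    for n in ("tile","stand","backrest","shade_tab","pointer_tip","shade_hinge"):
        for r in viewer.masks_of(n,c)[:4]:
            p=mpts(im,r["region"]); print(n,round(r["score"],2),r["rect"],len(p),np.median(p,0).round(3) if len(p) else "", p.min(0).round(3) if len(p) else "",p.max(0).round(3) if len(p) else "")
s=telemetry.read_state();print(s)
E
```

```text
side [[0.77, -0.63, 0.02], [-0.48, -0.6, -0.64], [0.42, 0.49, -0.77]] [-0.47335062  0.28561255  0.85408995]
tile 0.96 [368.7, 164.0, 400.6, 186.6] 436 [ 0.817 -0.066  0.012] [ 0.775 -0.122 -0.001] [ 0.86  -0.012  0.017]
tile 0.87 [283.4, 177.5, 312.8, 206.8] 541 [0.567 0.045 0.018] [ 0.532 -0.01   0.003] [0.614 0.116 0.024]
tile 0.71 [166.6, 169.3, 220.6, 209.5] 1028 [0.331 0.253 0.017] [ 0.258  0.219 -0.003] [0.416 0.315 0.023]
tile 0.69 [285.3, 114.1, 330.2, 129.6] 558 [0.797 0.297 0.015] [ 0.731  0.226 -0.004] [0.879 0.396 0.021]
stand 0.8 [250.4, 158.6, 350.1, 236.2] 4651 [0.539 0.027 0.009] [ 0.419 -0.154 -0.002] [0.697 0.182 0.089]
backrest 0.73 [261.2, 161.2, 311.4, 185.0] 725 [0.577 0.121 0.036] [0.508 0.094 0.003] [0.651 0.197 0.064]
shade_tab 0.78 [279.2, 204.2, 346.0, 235.3] 1057 [ 0.514 -0.083  0.048] [ 0.439 -0.155 -0.002] [ 0.623 -0.02   0.089]
pointer_tip 0.6 [285.4, 174.2, 315.7, 209.4] 543 [0.566 0.044 0.018] [ 0.532 -0.01   0.004] [0.608 0.106 0.024]
shade_hinge 0.85 [249.9, 156.7, 349.9, 235.1] 4906 [0.54  0.024 0.009] [ 0.415 -0.155 -0.003] [0.71  0.197 0.121]
top
[... 953 characters left out ...]
] [0.699 0.178 0.121]
{'time': 0.7, 'qpos': array([ 1.07341804e+00,  2.99893070e-01,  1.52100209e+00,  8.77727180e-06,
        1.32070319e+00, -6.66054277e-02]), 'joint_velocities': array([-0.00160509,  0.00078129, -0.00077512, -0.00014755,  0.00070953,
       -0.00074157]), 'tau': array([-5.62576806e-04, -5.31581855e+01, -3.52865732e+01,  7.08165346e-02,
        2.12127512e-02, -2.32856985e-05]), 'position': array([0.22966314, 0.49974238, 0.2054485 ]), 'ee_rot': array([-6.71437970e-01, -3.06899237e+00,  4.87936658e-06]), 'wrist_force': array([-0.11396783,  0.30122189, -0.57177576]), 'torque': array([-0.00692568, -0.02635625, -0.02573421]), 'finger_force': 0.0, 'opening': 1.0006302938013896}
```

View pics/side0.png

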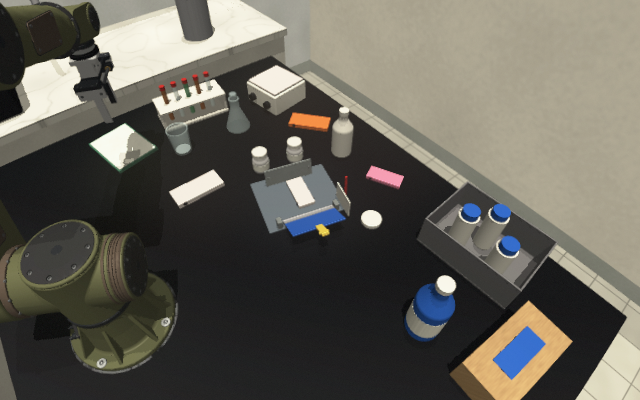

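View pics/top0.png

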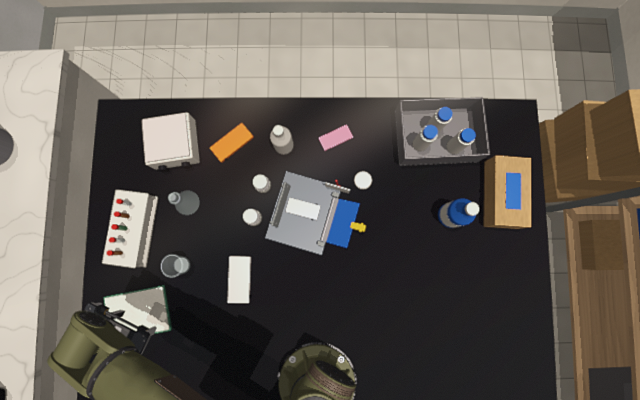

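Top view: tile candidates are a small white one on the stand (302,209), a larger white one off the stand (239,280), orange (231,142) and pink (336,137). The one on the stand fits: it is the smaller of the two white ones and lies on the base. I'll confirm it in a crop and measure the scene.

```bash
cat > meas.py <<'E'
from h import *
def rect(P): 
    (c,s,a)=cv2.minAreaRect((P[:,:2]*1000).astype(np.float32)); return np.round(c,1),np.round(s,1),round(a,1)
def look(c):
    im=viewer.get_image(c); return im,cloud(im),cv2.cvtColor(im["pixels"],cv2.COLOR_BGR2HSV).astype(int)
E
python3 - <<'E'
from meas import *
T=[]
for c in ("side","top"):
    im,C,H=look(c)
    st=[r for r in viewer.masks_of("stand",c)][0]["region"]
    st=cv2.morphologyEx(st.astype(np.uint8),cv2.MORPH_CLOSE,np.ones((9,9)))>0
    b=st&(abs(C[...,2]-.006)<.012); print(c,"stand all",rect(C[b]), np.median(C[b][:,2]))
    near=(abs(C[...,0]-.54)<.2)&(abs(C[...,1]-.0)<.2)&(im["depth"]>0)
    blue=near&(H[...,0]>100)&(H[...,0]<130)&(H[...,1]>150)
    yel=near&(H[...,0]>20)&(H[...,0]<35)&(H[...,1]>150)
    red=(cv2.dilate(near.astype(np.uint8),np.ones((5,5)))>0)&((H[...,0]<8)|(H[...,0]>172))&(H[...,1]>140)&(H[...,2]>60)
    for n,m in(("blue",blue),("yel",yel),("red",red)):
        P=C[m]; print(n,len(P),P.mean(0).round(4),P.min(0).round(3),P.max(0).round(3))
        if n=="blue":
            P=P[P[:,2]>.01];q=P-P.mean(0); v=np.linalg.svd(q,full_matrices=False)[2]; print("normal",v[2].round(3),"long",v[0].round(3), "incl",np.degrees(np.arccos(abs(v[2][2]))))
        if n=="red": print(np.c_[np.argwhere(m)[:, ::-1],(P*1000).round()].astype(int).tolist()[:40])
    t=min(viewer.masks_of("tile",c),key=lambda r:np.hypot(*(np.median(mpts(im,r["region"]),0)[:2]-[.57,.047])))["region"]
    # intersect with plane z=18mm instead of depth
    v,u=np.nonzero(t); a=pts(im,np.c_[u,v],np.ones(len(u))); o=-np.asarray(im["R"]).T@np.asarray(im["t"]).ravel()
    P=o+(a-o)*((.018-o[2])/(a-o)[:,2])[:,None]; print("tile",rect(P),P.mean(0))
    br=viewer.masks_of("backrest",c)[0]["region"];P=C[br]
    P=P[(P[:,2]>.015)]; q=P-np.median(P,0); q=q; k=np.abs(q[:,1]-0).argsort(); v=np.linalg.svd(q,full_matrices=False)[2]; print("back",np.median(P,0),v.round(3).tolist())
    x0,y0=(250,140) if c=="side" else(255,160)
    T.append(cv2.resize(im["pixels"][y0:y0+100,x0:x0+125],None,fx=6,fy=3*2,interpolation=cv2.INTER_CUBIC))
    cv2.imwrite(f"pics/crop_{c}.png",T[-1])
E
```

```text
side stand all (array([568.1,  27.7]), array([259.3, 270.6]), 73.4) 0.006805838406485911
blue 726 [ 0.5168 -0.0865  0.0492] [ 0.438 -0.136 -0.003] [ 0.616 -0.035  0.068]
normal [-0.128 -0.431 -0.893] long [-0.958  0.286 -0.001] incl 26.69265154090519
yel 98 [ 0.5061 -0.1345  0.0713] [ 0.49  -0.155 -0.002] [ 0.554 -0.091  0.089]
red 41 [ 0.6516 -0.059   0.0825] [ 0.643 -0.068 -0.001] [0.734 0.017 0.121]
[[345, 176, 646, -59, 120], [346, 176, 647, -62, 121], [347, 176, 734, 17, 0], [345, 177, 643, -63, 121], [346, 177, 647, -63, 118], [347, 177, 730, 13, 1], [345, 178, 645, -61, 114], [346, 178, 647, -63, 115], [345, 179, 643, -63, 113], [346, 179, 646, -65, 113], [345, 180, 644, -63, 109], [346, 180, 646, -65, 109], [345, 181, 643, -64, 106], [346, 181, 647, -64, 104], [345, 182, 645, -63, 100], [346, 182, 648, -64, 99], [345, 183, 644, -64, 97], [346, 183, 649, -63, 93], [345, 184, 644, -65, 94], [346, 184, 647, -65, 92], [345, 185, 644, -65, 90], [346, 185, 646, -67, 91], [345, 186, 644, -65, 86], [346, 186, 647, -66, 85], [344, 187, 643, -63, 81], [345, 187, 645, -65, 81], [346, 18
[... 818 characters left out ...]
0.5061 -0.1334  0.0652] [ 0.492 -0.162 -0.004] [ 0.526 -0.109  0.091]
red 13 [ 0.6501 -0.0618  0.0861] [ 0.644 -0.07  -0.003] [ 0.675 -0.056  0.122]
[[336, 179, 675, -63, -1], [335, 180, 649, -56, 122], [336, 180, 649, -60, 120], [337, 180, 650, -63, 113], [335, 181, 647, -57, 114], [336, 181, 646, -60, 119], [337, 181, 649, -63, 102], [336, 182, 646, -60, 99], [337, 182, 648, -64, 91], [336, 183, 645, -61, 86], [337, 183, 646, -64, 85], [337, 184, 644, -64, 72], [338, 184, 658, -70, -3]]
tile (array([571.6,  51.6]), array([109.2,  51. ]), 75.8) [0.57192313 0.051257   0.018     ]
back [0.58148761 0.12322406 0.04602553] [[-0.13, -0.105, 0.986], [0.951, -0.293, 0.094], [-0.279, -0.95, -0.138]]
```

View pics/crop_side.png

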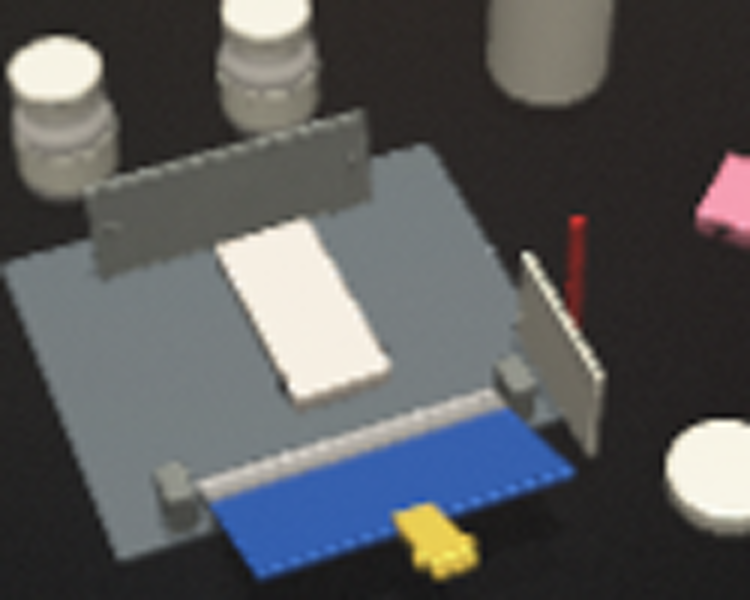

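View pics/crop_top.png

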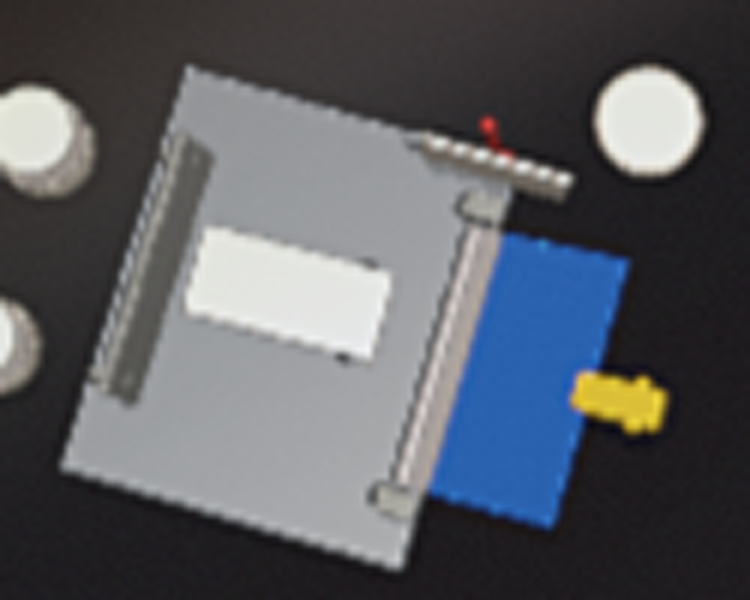

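Both crops confirm it: the plain white 50×110 tile on the stand, with its black studs at the hinge end (top crop about (373,263) and (343,357)). The red pointer stands near upright (side crop (575,220)–(573,320)). Next I'll compute the grasp.

Run:
```python
from meas import *
from scipy.spatial.transform import Rotation as Ro
def plane(im,uv,z):
    a=pts(im,uv,np.ones(len(uv))); o=-np.asarray(im["R"]).T@np.asarray(im["t"]).ravel()
    return o+(a-o)*((z-o[2])/(a-o)[:,2])[:,None]
s=telemetry.read_state();print("tool axes\n",Ro.from_rotvec(s["ee_rot"]).as_matrix().round(3),s["time"],arm.pinch_z)
D={"side":([250,140],[[430,145],[5,265],[118,560]],[[105,280],[370,205]],[[215,247],[307,218],[390,365],[297,397]]),
"top":([255,160],[[188,66],[60,470],[405,572]],[[135,405],[212,155]],[[208,226],[392,270],[372,362],[184,316]])}
loc=np.array([[120,112],[-120,112],[-120,-88]])/1000
for c,(o,st,bf,tl) in D.items():
    im=viewer.get_image(c); f=lambda L:(np.array(L)+.0)/6+np.array(o)-.5+.08
    P=plane(im,f(st),.006)[:,:2]
    A=loc-loc.mean(0);B=P-P.mean(0);U,_,V=np.linalg.svd(A.T@B);R=(U@V).T;t=P.mean(0)-R@loc.mean(0)
    print(c,"stand",t.round(4),"yaw",np.degrees(np.arctan2(R[1,0],R[0,0])).round(2),"resid",(B-A@R.T).round(4).tolist())
    inS=lambda Q:((Q[:,:2]-t)@R*1000).round(1).tolist()
    print("backfoot",inS(plane(im,f(bf),.006)))
    T=plane(im,f(tl),.018);print("tile corners",inS(T),T.mean(0).round(4))
    if c=="top": S=plane(im,f([[373,263],[343,357]]),.0135);print("studs",S.round(4).tolist(),inS(S))
    C=cloud(im);H=cv2.cvtColor(im["pixels"],cv2.COLOR_BGR2HSV).astype(int)
    near=(abs(C[...,0]-.54)<.2)&(abs(C[...,1])<.2)
    m=near&((H[...,0]<8)|(H[...,0]>172))&(H[...,1]>140)&(H[...,2]>60)&(C[...,2]>.05)
    y=(C[m]-[*t,0])@np.c_[np.vstack([np.c_[R,[0,0]],[0,0,1]])]
    print("pointer pts median x",np.median(y[:,0]),"angles",np.degrees(np.arctan2(y[:,2]-.02,-(y[:,1]+.075))).round(0).tolist())
    k=np.polyfit(y[:,2],y[:,1],1);print("slope angle",np.degrees(np.arctan2(1,-k[0])))
    m=near&(H[...,0]>20)&(H[...,0]<35)&(H[...,1]>150)&(C[...,2]>.03);y=(C[m]-[*t,0])@np.vstack([np.c_[R,[0,0]],[0,0,1]])
    print("tab",y.mean(0),np.degrees(np.arctan2(y[:,2].mean()-.025,-(y[:,1].mean()+.075))))
```

```text
tool axes
 [[-0.909  0.418  0.   ]
 [ 0.418  0.909 -0.   ]
 [-0.    -0.    -1.   ]] 1.1 0.0188
side stand [0.5551 0.034 ] yaw -16.88 resid [[-0.0016, 0.0002], [0.0009, -0.0011], [0.0007, 0.001]]
backfoot [[-73.9, 82.1], [71.7, 81.7]]
tile corners [[-17.1, 72.3], [33.8, 74.2], [36.9, -33.7], [-12.3, -35.8]] [0.5706 0.0494 0.018 ]
pointer pts median x 0.11406196060616994 angles [96.0, 95.0, 94.0, 96.0, 95.0, 95.0, 96.0, 96.0, 96.0, 95.0, 95.0, 95.0, 95.0, 94.0, 95.0, 95.0, 96.0, 95.0, 96.0, 95.0, 95.0, 95.0, 97.0, 95.0, 94.0, 97.0, 95.0, 94.0, 93.0, 96.0, 99.0, 94.0, 95.0, 93.0, 95.0]
slope angle 95.4059416297544
tab [-0.00077183 -0.17893731  0.0789794 ] 27.444914846588464
top stand [0.5553 0.0367] yaw -16.44 resid [[0.0013, -0.0], [-0.0005, 0.0013], [-0.0008, -0.0013]]
backfoot [[-73.9, 83.4], [75.4, 83.7]]
tile corners [[34.2, 72.3], [39.5, -34.7], [-13.5, -38.7], [-18.5, 70.2]] [0.5702 0.0503 0.018 ]
studs [[0.588, 0.0031, 0.0135], [0.5346, 0.0199, 0.0135]] [[40.8, -23.0], [-15.1, -22.0]]
pointer pts median x 0.11504489247076319 angles [97.0, 95.0, 94.0, 97.0, 95.0, 93.0, 95.0, 94.0, 96.0, 94.0, 94.0, 89.0]
slope angle 88.713691058491
tab [ 0.00057114 -0.17482426  0.07905062] 28.43367326363403
```

play_rows --pt "33 -49 0" --pt "33 -49 0" --pt "33 -49 0" --pt "33 -49 0" --pt "33 -49 0" --turn '[-8, -8, -8, -8, -8]' --grip '[0, 0, 0, 0, 0]'

```text
time: 1.82
position: [0.3955, 0.2531, 0.2057]
ee_rot: [1.686, 2.65, 0.001]
wrist_force: [0.5, 0.4, -0.2]
opening: 1.001
finger_force: 0.0
```

play_rows --pt "33 -49 0" --pt "33 -49 0" --pt "33 -49 0" --pt "33 -49 0" --pt "33 -49 0" --turn '[-8, -8, -8, -8, -8]' --grip '[0, 0, 0, 0, 0]'

```text
time: 2.45
position: [0.5606, 0.0079, 0.2056]
ee_rot: [2.491, 1.913, 0.0]
wrist_force: [1.1, 1.0, 1.0]
opening: 1.0
finger_force: 0.0
```

play_rows --pt "0 0 0" --pt "0 0 0" --turn '[0, 0]' --grip '[0, 0]'

```text
time: 2.7
position: [0.5594, 0.01, 0.2052]
ee_rot: [-2.486, -1.92, 0.001]
wrist_force: [-0.5, 0.8, 0.4]
opening: 1.002
finger_force: 0.0
```

play_rows --pt "2 1 -50" --pt "0 0 -50" --pt "0 0 -50" --pt "0 0 -30" --pt "0 0 -16" --turn '[0, 0, 0, 0, 0]' --grip '[0, 0, 0, 0, 0]'

```text
time: 3.32
position: [0.5609, 0.012, 0.0084]
ee_rot: [-2.484, -1.922, 0.002]
wrist_force: [0.5, 0.4, 0.3]
opening: 0.999
finger_force: 0.0
```

play_rows --pt "0 0 0" --pt "0 0 0" --pt "0 0 0" --pt "0 0 0" --pt "0 0 0" --turn '[0, 0, 0, 0, 0]' --grip '[0, 0.6, 0.6, 0.6, 0.6]' --force 5

```text
time: 3.95
position: [0.5617, 0.0107, 0.0097]
ee_rot: [2.487, 1.919, 0.0]
wrist_force: [-0.6, 0.1, 0.1]
opening: 0.608
finger_force: 2.1
```

play_rows --pt "0 0 0" --pt "0.5 2 5" --pt "0.5 2 5" --pt "0.5 2 4" --pt "0 0 0" --turn '[0, 0, 0, 0, 0]' --grip '[0.6, 0.6, 0.6, 0.6, 0.6]' --force 5

```text
time: 4.58
position: [0.5634, 0.017, 0.0238]
ee_rot: [2.487, 1.92, 0.001]
wrist_force: [1.0, 0.8, -1.9]
opening: 0.605
finger_force: 5.0
```

```bash
cat > tl.py <<'E'
from meas import *
t0=np.array([.5552,.0353]);a=np.radians(-16.65);X=np.array([np.cos(a),np.sin(a)]);Y=np.array([-np.sin(a),np.cos(a)])
def inS(P): return np.c_[(P[...,:2]-t0)@X,(P[...,:2]-t0)@Y,P[...,2]]*1000
if __name__=="__main__":
  import sys
  for c in ("side","top"):
    im,C,H=look(c)
    S=inS(C.reshape(-1,3)); h=H.reshape(-1,3)
    m=(abs(S[:,0]-10)<40)&(S[:,1]>-60)&(S[:,1]<110)&(S[:,2]>10)&(h[:,1]<45)&(h[:,2]>165)
    P=S[m]; 
    if len(P)<20: print(c,len(P)); continue
    mid=P[abs(P[:,0]-np.median(P[:,0]))<15]
    b=np.arange(-60,110,10)
    print(c,len(P),[(int(l),round(float(np.median(mid[(mid[:,1]>=l)&(mid[:,1]<l+10),2])),1)) for l in b if ((mid[:,1]>=l)&(mid[:,1]<l+10)).sum()>3],"ymax",np.percentile(P[:,1],[2,98]).round())
    if len(sys.argv)>1: x0,y0=(250,110) if c=="side" else(255,150); cv2.imwrite(f"pics/{sys.argv[1]}_{c}.png",cv2.resize(im["pixels"][y0:y0+120,x0:x0+125],None,fx=4,fy=4))
E
python3 tl.py
```

```text
side 138 [(-40, 30.3), (-30, 32.2), (0, 29.8), (10, 28.1), (20, 26.8), (30, 25.1), (40, 24.1), (50, 23.0)] ymax [-32.  51.]
top 0
```

play_rows --pt "1 3 9" --pt "1 3 9" --pt "1.6 5.5 10.5" --pt "1.6 5.5 10.5" --pt "0 0 0" --turn '[-0.5, -0.5, -0.5, -0.5, 0]' --grip '[0.6, 0.6, 0.6, 0.6, 0.6]'

```text
time: 5.3
position: [0.569, 0.0342, 0.0636]
ee_rot: [2.519, 1.876, 0.002]
wrist_force: [0.0, -0.4, -0.9]
opening: 0.607
finger_force: 5.0
```

```bash
python3 tl.py a
```

```text
side 110 [(-20, 72.0), (-10, 76.0), (20, 56.7), (30, 48.0), (40, 43.1), (50, 203.4), (60, 31.4)] ymax [-14.  64.]
top 2
```

View pics/a_side.png

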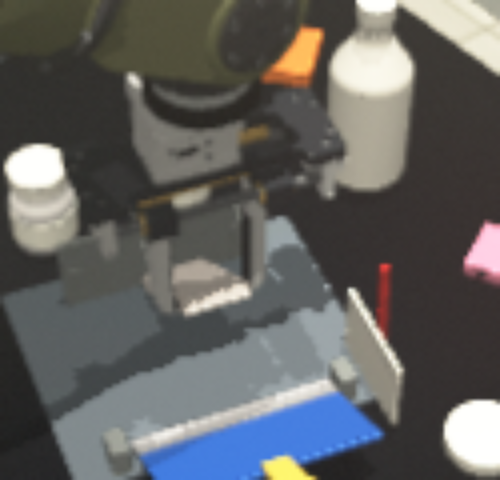

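The crop shows the tile held by its studs between the fingers (about (210,290)), tilted roughly 35° with its foot still down. I'll carry on along the arc.

play_rows --pt "2.2 7.3 8.5" --pt "2.2 7.3 8.5" --pt "2.8 9.5 6" --pt "2.8 9.5 6" --pt "0 0 0" --turn '[0, 0, 0, 0, 0]' --grip '[0.6, 0.6, 0.6, 0.6, 0.6]'

```text
time: 6.02
position: [0.5788, 0.0682, 0.092]
ee_rot: [2.519, 1.877, 0.001]
wrist_force: [-0.8, -1.7, 2.8]
opening: 0.604
finger_force: 5.0
```

play_rows --pt "3.2 10.8 2.8" --pt "3.2 10.8 2.8" --pt "2.3 7.6 0" --pt "2.3 7.6 0" --pt "0 0 0" --turn '[0, 0, 0, 0, 0]' --grip '[0.6, 0.6, 0.6, 0.6, 0.6]'

```text
time: 6.65
position: [0.5895, 0.1048, 0.0971]
ee_rot: [-2.52, -1.877, -0.0]
wrist_force: [-1.8, -0.0, 5.3]
opening: 0.603
finger_force: 5.0
```

```bash
python3 tl.py b
```

```text
side 29 [(70, 116.4)] ymax [-27. 106.]
top 39 [(-60, 10.8), (-50, 11.4), (-40, 10.7), (90, 284.5), (100, 285.4)] ymax [-59. 105.]
```

View pics/b_side.png

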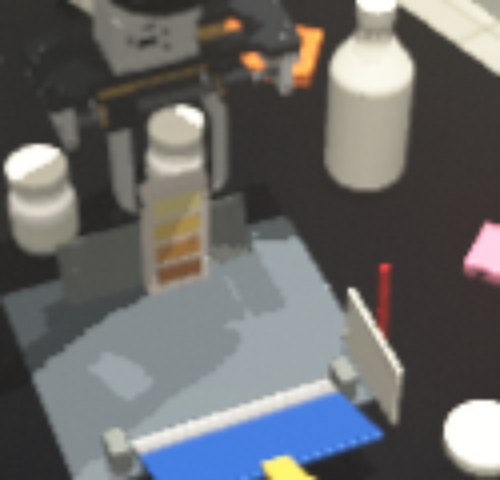

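The tile is upright, with its colour patches showing (about (178,235)), between the fingers. I'll make the last lean back onto the fence.

play_rows --pt "1.9 6.4 0" --pt "1.9 6.4 0" --pt "1.9 6.3 -1" --pt "0.3 1 0" --pt "0 0 0" --turn '[0, 0, 0, 0, 0]' --grip '[0.6, 0.6, 0.6, 0.6, 0.6]'

```text
time: 7.38
position: [0.5953, 0.1243, 0.0959]
ee_rot: [-2.52, -1.876, 0.0]
wrist_force: [-1.3, 0.5, 1.6]
opening: 0.608
finger_force: 5.0
```

```bash
cat > fl.py <<'E'
from tl import *
for c in ("side",):
    im,C,H=look(c); S=inS(C.reshape(-1,3))
    m=(abs(S[:,0]-10)<18)&(S[:,1]>50)&(S[:,1]<115)&(S[:,2]>15)&(S[:,2]<112)
    P=S[m]; k=np.polyfit(P[:,2],P[:,1],1)
    for _ in range(3):
        r=abs(P[:,1]-np.polyval(k,P[:,2]))<5;k=np.polyfit(P[r,2],P[r,1],1)
    print("tile lean deg",np.degrees(np.arctan(k[0])).round(1),"y at base",np.polyval(k,6).round(1),r.sum(),"zmax",P[r,2].max())
    m=(abs(S[:,0]-10)>35)&(abs(S[:,0])<70)&(S[:,1]>70)&(S[:,1]<105)&(S[:,2]>15)&(S[:,2]<55)
    P=S[m];k=np.polyfit(P[:,2],P[:,1],1)
    for _ in range(3):
        r=abs(P[:,1]-np.polyval(k,P[:,2]))<5;k=np.polyfit(P[r,2],P[r,1],1)
    print("fence lean",np.degrees(np.arctan(k[0])).round(1),"y at base",np.polyval(k,6).round(1),r.sum())
E
python3 fl.py
```

```text
tile lean deg 10.8 y at base 69.0 311 zmax 111.77742535033205
fence lean 12.1 y at base 81.6 252
```

play_rows --pt "0.6 2 -1" --pt "0 0 0" --pt "0 0 0" --pt "0 0 0" --pt "0 0 0" --turn '[0, 0, 0, 0, 0]' --grip '[0.6, 0.6, 0.3, 0.1, 0]'

```text
time: 8.05
position: [0.5959, 0.1262, 0.0949]
ee_rot: [-2.52, -1.876, 0.0]
wrist_force: [0.7, 0.1, 0.2]
opening: 0.875
finger_force: 0.0
```

play_rows --pt "0 0 0" --pt "0 0 20" --pt "0 0 40" --pt "0 0 40" --pt "0 0 0" --turn '[0, 0, 0, 0, 0]' --grip '[0, 0, 0, 0, 0]'

```text
time: 8.68
position: [0.5971, 0.1264, 0.1983]
ee_rot: [2.518, 1.874, 0.008]
wrist_force: [-0.0, 0.4, -0.7]
opening: 0.998
finger_force: 0.0
```

```bash
python3 fl.py; python3 tl.py c
```

```text
tile lean deg 12.0 y at base 68.9 317 zmax 110.90456715666498
fence lean 12.0 y at base 81.5 248
side 215 [(60, 16.0), (70, 36.5), (80, 82.7), (90, 111.0)] ymax [ -4. 104.]
top 72 [(-60, 10.1), (-50, 10.8), (-40, 11.5), (60, 382.6), (70, 383.5), (80, 383.2), (90, 381.5), (100, 382.6)] ymax [-60. 104.]
```

View pics/c_side.png

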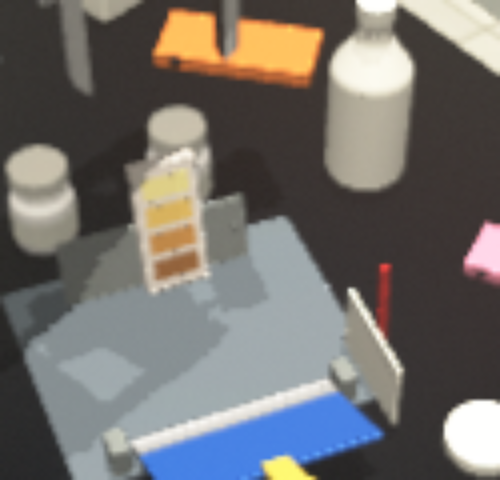

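The tile leans flat, let go: 12.0° against the fence's 12.0°, at crop (175,230). Now the shade.

play_rows --pt "-19 -53.4 0" --pt "-19 -53.4 0" --pt "-19 -53.4 0" --pt "-19 -53.4 0" --pt "-19 -53.4 0" --turn '[0, 0, 0, 0, 0]' --grip '[0, 0, 0, 0, 0]'

```text
time: 9.45
position: [0.4997, -0.1422, 0.1939]
ee_rot: [-2.519, -1.875, 0.002]
wrist_force: [0.1, 0.5, -0.2]
opening: 1.001
finger_force: 0.0
```

play_rows --pt "0 0 -40" --pt "0 0 -50" --pt "0 0 -40" --pt "0 0 0" --pt "0 0 0" --turn '[0, 0, 0, 0, 0]' --grip '[0, 0, 0, 0, 0]'

```text
time: 10.07
position: [0.5015, -0.1409, 0.0661]
ee_rot: [2.52, 1.875, 0.001]
wrist_force: [-0.2, 0.1, 0.2]
opening: 1.0
finger_force: 0.0
```

Run:
```python
from tl import *
im,C,H=look("top"); cv2.imwrite("pics/d.png",cv2.resize(im["pixels"][170:270,290:400],None,fx=5,fy=5))
print(telemetry.read_state()["position"])
```

```text
[ 0.50173531 -0.14098123  0.06657021]
```

View pics/d.png

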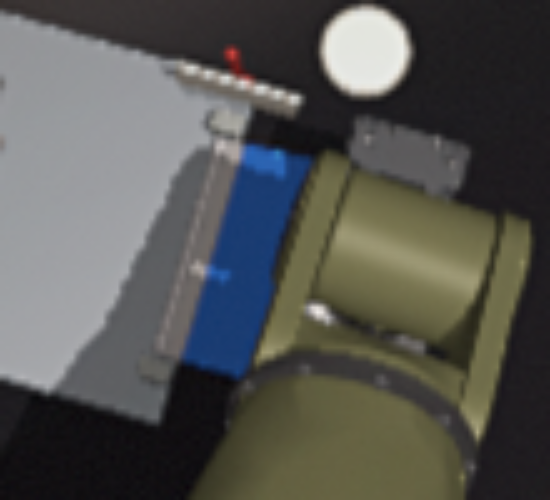

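The arm covers the tab in this view, so it only shows that the cap (365,50) and pointer (235,55) are clear of the gripper. Closing on the tab.

play_rows --pt "0 0 -2" --pt "0 0 0" --pt "0 0 0" --pt "0 0 0" --pt "0 0 0" --turn '[0, 0, 0, 0, 0]' --grip '[0.9, 0.9, 0.9, 0.9, 0.9]' --force 10

```text
time: 10.75
position: [0.501, -0.1408, 0.0631]
ee_rot: [2.52, 1.876, 0.0]
wrist_force: [0.7, 0.2, -0.1]
opening: 0.501
finger_force: 0.0
```

play_rows --pt "0 0 0" --pt "0 0 0" --pt "0 0 0" --turn '[0, 0, 0]' --grip '[0.9, 0.9, 0.9]'

```text
time: 11.12
position: [0.5023, -0.1411, 0.0636]
ee_rot: [2.518, 1.874, 0.003]
wrist_force: [8.1, -1.0, -0.2]
opening: 0.284
finger_force: 10.0
```

play_rows --pt "1.9 -0.6 0" --pt "2.2 7.3 11.5" --pt "2.2 7.3 11.5" --pt "2.7 9 9" --pt "2.7 9 9" --turn '[0, 0, 0, 0, 0]' --grip '[0.9, 0.9, 0.9, 0.9, 0.9]'

```text
time: 11.75
position: [0.5127, -0.1082, 0.1044]
ee_rot: [-2.52, -1.876, 0.0]
wrist_force: [4.2, -0.1, -8.2]
opening: 0.281
finger_force: 10.0
```

play_rows --pt "3.1 10.5 7.2" --pt "3.2 10.5 6.6" --pt "3.5 11.7 4.8" --pt "3.5 11.7 4" --pt "0 0 0" --turn '[0, 0, 0, 0, 0]' --grip '[0.9, 0.9, 0.9, 0.9, 0.9]'

```text
time: 12.38
position: [0.5262, -0.0636, 0.1269]
ee_rot: [2.519, 1.877, 0.0]
wrist_force: [1.7, -5.0, 0.8]
opening: 0.286
finger_force: 10.0
```

```bash
cat > sh.py <<'E'
from tl import *
import tl; tl.t0=np.array([.5556,.0367])
for c in ("side","top"):
    im,C,H=look(c); S=inS(C.reshape(-1,3)); h=H.reshape(-1,3)
    near=(abs(S[:,0])<125)&(S[:,1]>-230)&(S[:,1]<60)
    b=S[near&(h[:,0]>100)&(h[:,0]<130)&(h[:,1]>150)&(S[:,2]>22)]; y=S[near&(h[:,0]>20)&(h[:,0]<35)&(h[:,1]>140)&(S[:,2]>22)]
    r=S[near&((h[:,0]<8)|(h[:,0]>172))&(h[:,1]>140)&(h[:,2]>60)&(S[:,2]>50)&(S[:,0]>100)]
    f=lambda P:(len(P),np.degrees(np.arctan2(np.median(P[:,2]-20),-np.median(P[:,1]+75))).round(1)) if len(P) else 0
    g=lambda P:np.degrees(np.arctan2(P[:,2]-20,-(P[:,1]+75)))
    sl=""
    if len(b)>30:
        v=np.linalg.svd(b-np.median(b,0),full_matrices=False)[2][2]; sl=np.degrees(np.arctan2(abs(v[1]),v[2]*np.sign(v[1]))).round(1)
    print(c,"blue",f(b),"normal",sl,"tab",f(y),"pointer",f(r))
    if len(b): print(np.median(b,0).round(1))
E
python3 sh.py
```

```text
side blue (262, np.float64(72.5)) normal 74.6 tab (74, np.float64(73.2)) pointer (36, np.float64(92.8))
[-36.7 -91.2  71.6]
top blue (9, np.float64(89.1)) normal  tab 0 pointer (4, np.float64(96.4))
[-107.3  -95.7 1313.8]
```

play_rows --pt "3.7 12.3 2.2" --pt "3.7 12.3 1.4" --pt "2.8 9.3 -0.2" --pt "2.8 9.3 -0.6" --pt "0 0 0" --turn '[0, 0, 0, 0, 0]' --grip '[0.9, 0.9, 0.9, 0.9, 0.9]'

```text
time: 13.1
position: [0.5393, -0.0204, 0.1298]
ee_rot: [2.519, 1.876, 0.001]
wrist_force: [0.8, -2.8, 6.2]
opening: 0.279
finger_force: 10.0
```

play_rows --pt "2.5 8.3 -1.8" --pt "2.5 8.3 -1.8" --pt "0 0 0" --pt "-3.2 -10.5 2" --pt "-3.2 -10.5 1.6" --turn '[0, 0, 0, 0, 0]' --grip '[0.9, 0.9, 0.9, 0.9, 0.9]'

```text
time: 13.72
position: [0.5371, -0.0265, 0.1294]
ee_rot: [-2.52, -1.875, 0.0]
wrist_force: [-0.3, -0.8, -0.0]
opening: 0.097
finger_force: 0.0
```

play_rows --pt "0 0 0" --pt "0 0 0" --turn '[0, 0]' --grip '[0.9, 0.9]'

```text
time: 13.98
position: [0.5376, -0.0258, 0.1295]
ee_rot: [-2.521, -1.875, -0.0]
wrist_force: [0.4, -0.6, 0.7]
opening: 0.102
finger_force: 0.0
```

```bash
python3 sh.py
```

```text
side blue (843, np.float64(86.4)) normal 87.9 tab (102, np.float64(86.0)) pointer (36, np.float64(92.7))
[ -2.5 -78.7  79. ]
top blue (6, np.float64(89.1)) normal  tab 0 pointer 0
[-107.3  -95.7 1313.8]
```

The tab slipped out of the grip at the top; the shade now stays at about 87° against the pointer's ~94°. I'll push it the rest of the way from the hinge-away side with shut fingers.

play_rows --pt "0 0 45" --pt "-5.8 -19.2 0" --pt "-5.7 -19.1 0" --pt "0 0 -25" --pt "0 0 -20" --turn '[0, 0, 0, 0, 0]' --grip '[1, 1, 1, 1, 1]'

```text
time: 14.7
position: [0.5251, -0.0649, 0.1275]
ee_rot: [-2.52, -1.873, 0.002]
wrist_force: [0.1, -0.7, -0.5]
opening: 0.008
finger_force: 0.0
```

play_rows --pt "2.9 9.6 0" --pt "2.9 9.6 0" --pt "2.9 9.6 0" --pt "2.6 8.6 0" --pt "0 0 0" --turn '[0, 0, 0, 0, 0]' --grip '[1, 1, 1, 1, 1]'

```text
time: 15.32
position: [0.5377, -0.0259, 0.1297]
ee_rot: [2.519, 1.877, 0.001]
wrist_force: [-1.0, -2.9, -0.2]
opening: 0.002
finger_force: 1.5
```

```bash
python3 sh.py
```

```text
side blue (836, np.float64(101.1)) normal 102.8 tab (9, np.float64(100.4)) pointer (36, np.float64(92.6))
[ -9.7 -65.5  68.7]
top blue (5, np.float64(89.1)) normal  tab 0 pointer 0
[-107.3  -95.7 1313.8]
```

play_rows --pt "0.8 2.6 0" --pt "0.8 2.6 0" --pt "0 0 0" --pt "-5.8 -19 0" --pt "-5.8 -19 0" --turn '[0, 0, 0, 0, 0]' --grip '[1, 1, 1, 1, 1]'

```text
time: 16.05
position: [0.527, -0.0605, 0.1295]
ee_rot: [-2.52, -1.876, -0.001]
wrist_force: [0.4, 1.1, 0.3]
opening: 0.003
finger_force: 0.0
```

play_rows --pt "-5.8 -19 0" --pt "0 0 0" --pt "0 0 0" --turn '[0, 0, 0]' --grip '[1, 1, 1]'

```text
time: 16.42
position: [0.5216, -0.0784, 0.1295]
ee_rot: [-2.521, -1.875, -0.0]
wrist_force: [0.3, -0.1, -0.6]
opening: 0.004
finger_force: 0.0
```

```bash
python3 sh.py
```

```text
side blue (560, np.float64(92.9)) normal 94.7 tab (38, np.float64(92.4)) pointer (36, np.float64(92.8))
[-29.4 -72.4  71.4]
top blue (9, np.float64(89.1)) normal  tab 0 pointer (11, np.float64(94.9))
[-107.3  -95.7 1313.8]
```

play_rows --pt "-10 -40 10" --pt "-20 -45 20" --pt "-20 -45 20" --pt "-20 -45 20" --pt "0 0 0" --turn '[0, 0, 0, 0, 0]' --grip '[1, 1, 1, 1, 1]'

```text
time: 17.15
position: [0.4512, -0.2554, 0.2008]
ee_rot: [2.521, 1.871, 0.001]
wrist_force: [0.5, 0.4, -1.1]
opening: 0.005
finger_force: 0.0
```

play_rows --pt "0 0 0" --pt "0 0 0" --turn '[0, 0]' --grip '[1, 1]'

```text
time: 17.4
position: [0.4519, -0.2521, 0.1989]
ee_rot: [-2.518, -1.877, 0.0]
wrist_force: [1.2, -0.2, 0.3]
opening: 0.007
finger_force: 0.0
```

```bash
python3 sh.py; python3 fl.py
python3 - <<'E'
from tl import *
im,C,H=look("side"); S=inS(C.reshape(-1,3));h=H.reshape(-1,3)
near=(abs(S[:,0])<125)&(S[:,1]>-130)&(S[:,1]<0)
for n,m in(("red",near&((h[:,0]<8)|(h[:,0]>172))&(h[:,1]>140)&(h[:,2]>60)&(S[:,2]>50)&(S[:,0]>100)),("blue",near&(h[:,0]>100)&(h[:,0]<130)&(h[:,1]>150)&(S[:,2]>22)&(abs(S[:,0])<70))):
    P=S[m];k=np.polyfit(P[:,2],P[:,1],1)
    for _ in range(3): r=abs(P[:,1]-np.polyval(k,P[:,2]))<5;k=np.polyfit(P[r,2],P[r,1],1)
    print(n,90+np.degrees(np.arctan(k[0])),[np.polyval(k,z).round(1) for z in (60,100)])
cv2.imwrite("pics/end.png",cv2.resize(im["pixels"][110:250,240:390],None,fx=4,fy=4))
E
```

```text
side blue (424, np.float64(93.4)) normal 94.6 tab (55, np.float64(92.4)) pointer 0
[-42.  -70.7  92. ]
top blue (106, np.float64(94.6)) normal 88.8 tab (34, np.float64(94.7)) pointer (11, np.float64(95.0))
[-14.7 -69.   94.9]Traceback (most recent call last):
  File "fl.py", line 5, in <module>
    P=S[m]; k=np.polyfit(P[:,2],P[:,1],1)
              ~~~~~~~~~~^^^^^^^^^^^^^^^^^
    raise TypeError("expected non-empty vector for x")
TypeError: expected non-empty vector for x
Traceback (most recent call last):
TypeError: expected non-empty vector for x
```

The arm blocks the side camera; the top camera agrees (shade 94.6–94.7°, pointer 95.0°). A last look at the tile from the top.

Run:
```python
from tl import *
im=viewer.get_image("top");cv2.imwrite("pics/end.png",cv2.resize(im["pixels"][150:260,235:385],None,fx=5,fy=5))
```

```text
(no output)
```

View pics/end.png

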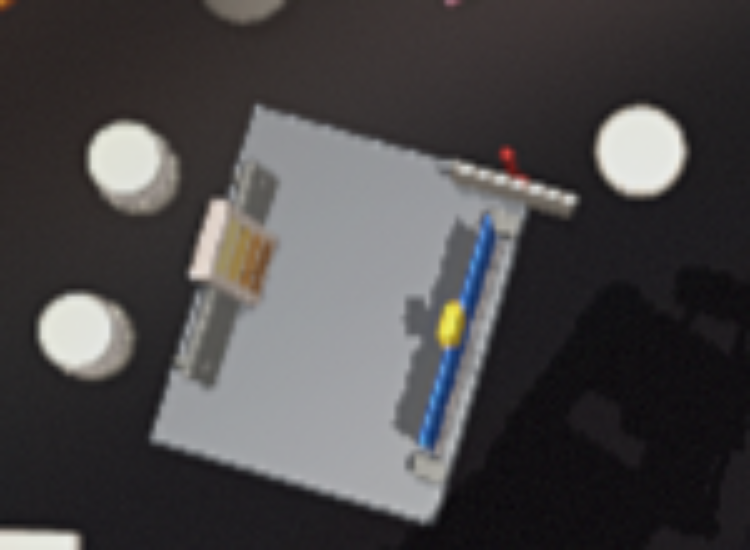

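The picture shows the tile leaning on the fence (235,250), the shade upright (455,330) near the pointer's direction (508,155), the jars and cap where they were, and the arm clear. Handing in.

```bash
python3 -c "
from rig import workorder
print(workorder.hand_in())"
```

```text
the job is handed in; nothing more can be done
None
```

Job handed in at about 18 s of the 72 s allowed; no verdict came back. The tile leans on the backrest on its own (12.0° against the fence's 12.0°, measured before the shade work), and the shade, let go, stays at about 94.7° against the pointer's 95°. It took a final push with shut fingers because the tab slipped out of the grip near upright.

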